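# Step the bench power unit up four clicks and switch its output on

## Task

Step the bench power unit up by exactly four clicks: with a fingertip, push the lug on top of its click-stop dial round clockwise (seen from above), neither pinching the lug between two fingers, nor going past the fourth click, nor turning it a click the wrong way. Only then, press the round output button next to the dial fully down and let it spring back. The unit stays where it stands on the bench, not lifted and not shoved along, and the jar, screwdriver, tray and circuit board are left alone.

Things in the scene. Friction and masses are not known exactly. Their poses are not given: they have to be found in the camera images.
- unit: Bench power unit: low blue box with aluminium top, 200 (x) x 240 (y) x 60 mm high, about 2.5 kg, loose on rubber feet; does not slide under sideways pushes below 6 N. Origin: centre of its underside, z up. On its top: the dial (axis at unit x 0, y +45 mm), the button (unit x -55, y -78 mm), a flat dark display and a small loose jar.
- dial (a joint): Dial angle, rad: 0 at the start, growing clockwise seen from above. 15 clicks a turn, rest positions 24 degrees (0.4189 rad) apart: 0, 0.4189 .. 1.6755 (four clicks) and on; painted ticks mark them. Once past half-way it snaps on to the next rest by itself. A click takes about 0.14 N m (4 N at 34 mm from the axis). Well damped, does not spin on. No stop near the fourth click or near the start.
- dial_axis (a point): Point on the dial's vertical axis at the top of its flat black disc (96 mm in diameter, 12 mm thick, top 72 mm above the bench). An aluminium hub 22 mm in diameter stands 10 mm above the disc. Turns with the dial: x points outwards along the lug, z up.
- lug_mid (a point): Centre of the lug: an upright grey radial block on the disc, 34 mm long (14 to 48 mm from the axis), 16 mm thick, 24 mm tall (top 96 mm above the bench), white line along its top. Point: 34 mm from the axis, 12 mm above the disc. x outwards along the lug, y across it; clockwise is towards -y. At the start the lug points 150 degrees counter-clockwise from the unit's x axis, seen from above.
- lug_rear: The half of the lug on its +y side (8 mm thick): its outer face is the one to push for clockwise turning. Origin: the middle of its underside, 31 mm from the axis, 4 mm to the +y side of the lug's middle plane.
- lug_front: The other half of the lug (8 mm thick), on its -y side, leading in clockwise turning. Origin: the middle of its underside. Touching both halves at once with 1.5 N or more on each counts as pinching.
- output (a joint): Travel of the output button in m: 0 up, 0.006 fully down; it springs back. Starts to move at about 1.5 N, fully down at 5 N.
- output_top (a point): Middle of the top face of the round grey output button: a cap 28 mm in diameter, standing 10 mm above its black housing (44 mm in diameter, 12 mm tall) on top of the unit; 82 mm above the bench when up. It is pressed straight down.
- jar_mid (a point): Small closed amber jar, 34 mm in diameter and 34 mm tall, standing loose on the unit's top near the corner behind the button. Point: its centre. Leave alone.
- screwdriver_grip (a point): Screwdriver, 160 mm long, lying on the bench in front of the unit (robot's side). Point: middle of its handle, 13 mm above the bench. Leave alone.
- tray_in (a point): Blue open parts tray, 90 x 120 x 30 mm, on the bench to one side of the unit. Point: centre of its inner floor. Leave alone.
- board_mid (a point): Green bare circuit board, 130 x 65 x 5 mm, lying on the bench to the other side of the unit. Point: its centre. Leave alone.

How it is judged:
By the outcome, as a careful person would: the job done as asked, in the order asked, and still so for the second after the job is handed in, with the robot touching nothing.
It also fails if it takes over 48 s, if anything falls off the work surface, if the arm or the gripper's body presses on something with over 40 N, if the wrist force passes 120 N, or if a joint passes its speed limit or range.

## Robot

A 6-joint arm with a two-finger parallel gripper is mounted at the origin on the work surface. World frame = base frame: x ahead of the robot, y to its left, z up, the work surface at z = 0. Lengths are in m, angles in degrees, forces in N, time in s.
With the tool pointing down it reaches from about 0.3 to 0.85 m from the base axis. Payload 4.2 kg.
Tool frame: the origin (TCP) lies on the centre line of the jaws, within the pads' length; the fingertips stand 8 mm ahead of it and the grasp point (between the pads) lies 11 mm behind it; z points along the fingers, y is the direction in which the jaws open and shut (so a half turn about z gives the same grasp; the last joint's range is limited). The gripper opens to 91 mm and grips with 3 to 60 N. Pads are 32 mm wide; open, the fingers measure 118 mm over their backs; the gripper's body (76 mm by 178 mm) begins 60 mm behind the grasp point.
Start: joints at [63.598, 18.312, 89.639, -0, 72.044, -1.146], TCP at [0.245, 0.52, 0.222] pointing down, gripper open.
Joint ranges: [-177.97, 177.97], [-48.28, 115.42], [12.27, 149.76], [-77.06, 257.06], [2.81, 150.46], [-146.56, 146.56]. Speed limits (degrees/s): [147.25, 147.25, 180, 180, 180, 180].

## Interface

Orientations are given as [roll, pitch, yaw] about the fixed x, y, z axes, in that order (R = Rz(yaw) Ry(pitch) Rx(roll)).
In Python, from bench import arm gives the robot as it stands. The module is installed in compiled form; this text tells all that it offers.
- The arm moves only by the tool arm_command, never from a script. Its argument "series" is a list of rows, each a list of 3 entries, a list of its own where there are three numbers: the finger opening in mm, from 0 to 91.2, then the shift along the tool's x, y, z in mm, then the turn, a rotation vector about the tool's x, y, z in units of 6 degrees (1.0 is 6 degrees). A call has 1 to 12 rows; each row shifts and turns the commanded pose from where the row before left it, along the tool's axes as they then stand; what a row does not reach is not made up. A row lasts 1/8 s, in which the tool goes at most 62.5 mm and 10.7 degrees, less where a joint would pass 70% of its speed; a pose out of reach is approached as far as the arm can. A call with a gripper value outside its range is refused whole. The fingers move at their own pace and stop on an object; "grip_force" is the grip in N (left out, the last holds). Time passes only in rows, so rows that do not move let the fingers close. It gives the time, the measured TCP pose, the force and the opening at its end, in the units of the state.
- arm.read_state(): the state, without advancing time (a new reading comes with each control period).
- arm.grab_frame(name): name is "side" or "top"; returns a dict with "color" (400x640x3 uint8, blue, green, red), "mtx" (3x3 intrinsics, pixels), "origin" and "rotation" of the camera in the world. Camera axes: x right, y down, z forward; pixel columns grow to the right and rows downward; lengths in m; the calibration is good to about 2 mm. A picture is of the moment at which its call begins. There is no depth.
- arm.hand_in(): hands the job in, once; it reports no verdict.
Trained networks look in the newest picture that a camera, given by its name, has taken for a name from the list of things; names that differ only in an ending like _2 or _b are one class to them, and where a whole thing is asked for, a point or a joint stands for the part that bears it (a point fixed in the world has none). Each returns a list of dicts, best first, with "confidence" (0 to 1); they miss things now and then, are a little off and sometimes report something else, mostly with a low value. They report only what shows in the picture. A call takes as long as a camera call.
- arm.search_frame(camera, query): "box" ([left, top, right, bottom] in pixels, round what is visible of it).
- arm.masks_of(camera, query): "mask" (400x640 bool, what is visible of it) and "box" ([left, top, right, bottom] in pixels, round what is visible of it).
- arm.spot_point(camera, query): "xy" ([column, row] in pixels: a listed point, or the origin of a listed thing).
The state is a dict: "clock": time; "qpos": joint angles; "dq": joint speeds; "effort": joint torques, N m; "position": TCP position; "eef_rot": TCP orientation; "contact_force": force on the tool from outside, world axes, zero at the start; "ft_torque": the same for the moment, N m; "grip_width": finger opening in m.
Only numpy, scipy, OpenCV 4.12 (cv2) and the standard library are available. Lean on these libraries where they do the work, as an engineer would, in place of code of your own. Each camera call takes 0.05 s, during which the arm holds its last target.

## Working session

There is one attempt and no reset: what is moved stays moved. The work goes in short steps, Python scripts to look and compute and a tool call to move; the robot and the scene stay as the last step left them, time stands still between calls to the robot, and variables do not carry over. Pictures are saved under pics/ and viewed, and the job is handed in when it is done.

Besides the shell and the picture viewer there is one more tool, called after ">>>" as name([rows], argument=value, ...), one row to a line, values as JSON. arm_command: Moves the arm, as the interface text tells. Its arguments: {"type":"object","properties":{"series":{"type":"array"},"grip_force":{"type":"number"}},"required":["series"]}

```bash
mkdir -p pics; cat > h.py <<'E'
import numpy as np, cv2
from bench import arm
def ray(f,xy):
    K=np.array(f["mtx"]);R=np.array(f["rotation"])
    d=R@np.linalg.inv(K)@np.array([xy[0],xy[1],1.]);return np.array(f["origin"]),d
def atz(f,xy,z):
    o,d=ray(f,xy);return o+d*(z-o[2])/d[2]
def proj(f,p):
    K=np.array(f["mtx"]);R=np.array(f["rotation"]);c=K@(R.T@(np.array(p)-np.array(f["origin"])));return c[:2]/c[2]
E
python3 - <<'E'
from h import *
s=arm.read_state();print(s)
for c in("top","side"):
    f=arm.grab_frame(c);cv2.imwrite(f"pics/{c}0.png",f["color"]);print(c,f["origin"],np.array(f["rotation"]).round(3).tolist(),f["mtx"])
    for n,z in(("dial_axis",.072),("lug_mid",.084),("output_top",.082),("jar_mid",.077),("unit",0),("lug_rear",.072),("lug_front",.072),("tray_in",.003),("screwdriver_grip",.013),("board_mid",.003)):
        for r in arm.spot_point(c,n)[:2]: print(n,np.round(r["xy"],1),round(r["confidence"],2),atz(f,r["xy"],z).round(4))
print(arm.read_state()["clock"])
E
```

```text
{'clock': 0.0, 'qpos': array([ 6.35986713e+01,  1.83523312e+01,  8.97047503e+01, -1.90076466e-03,
        7.20439217e+01, -1.14507293e+00]), 'dq': array([ 0.04510337,  0.0536795 ,  0.0197892 ,  0.11057763, -0.03552434,
       -0.00337044]), 'effort': array([-9.20671519e-04, -4.12463057e+01, -2.31965446e+01,  7.25851860e-02,
        4.58583457e-02, -1.26292921e-04]), 'position': array([0.24512224, 0.51960623, 0.22112457]), 'eef_rot': array([-1.79898981e+02, -2.11655852e-04,  1.54744332e+02]), 'contact_force': array([0.76176311, 0.0868977 , 0.35040598]), 'ft_torque': array([0.01030421, 0.00291242, 0.00307342]), 'grip_width': 0.09132174954110722}
top [0.36132381 0.05399199 1.20059616] [-170.068, -0.087, -89.42] [[478.67536638   0.         317.55335353]
 [  0.         478.67536638 195.3142114 ]
 [  0.           0.           1.        ]]Traceback (most recent call last):
  File "<stdin>", line 6, in <module>
  File "h.py", line 7, in atz
    o,d=ray(f,xy);return o+d*(z-o[2])/d[2]
                                      ~^^^
IndexError: invalid index to scalar variable.
```

Rotation is given as roll/pitch/yaw; convert it.

```bash
cat > h.py <<'E'
import numpy as np, cv2
from scipy.spatial.transform import Rotation as Ro
from bench import arm
def RR(v): return Ro.from_euler('xyz',v,degrees=True).as_matrix()
def ray(f,xy):
    K=np.array(f["mtx"]);R=RR(f["rotation"])
    d=R@np.linalg.inv(K)@np.array([xy[0],xy[1],1.]);return np.array(f["origin"]),d
def atz(f,xy,z):
    o,d=ray(f,xy);return o+d*(z-o[2])/d[2]
def proj(f,p):
    K=np.array(f["mtx"]);R=RR(f["rotation"]);c=K@(R.T@(np.array(p)-np.array(f["origin"])));return c[:2]/c[2]
E
python3 - <<'E'
from h import *
for c in("top","side"):
    f=arm.grab_frame(c);cv2.imwrite(f"pics/{c}0.png",f["color"]);print(c,f["origin"],f["rotation"])
    for n,z in(("dial_axis",.072),("lug_mid",.084),("output_top",.082),("jar_mid",.077),("unit",0),("lug_rear",.072),("lug_front",.072),("tray_in",.003),("screwdriver_grip",.013),("board_mid",.003)):
        for r in arm.spot_point(c,n)[:2]: print(n,np.round(r["xy"],1),round(r["confidence"],2),atz(f,r["xy"],z).round(4))
print(arm.read_state()["clock"])
E
```

```text
top [0.36132381 0.05399199 1.20059616] [-1.70067503e+02 -8.67446638e-02 -8.94203729e+01]
lug_mid [319.1 190.2] 0.83 [0.5692 0.0507 0.084 ]
output_top [370.2 222.4] 0.64 [ 0.4939 -0.0701  0.082 ]
jar_mid [390.  181.3] 0.73 [ 0.594  -0.1189  0.077 ]
jar_mid [259.  178.9] 0.2 [0.5966 0.195  0.077 ]
unit [344.4 195.7] 0.68 [ 0.5713 -0.0141  0.    ]
lug_rear [320.6 195. ] 0.51 [0.5598 0.047  0.072 ]
lug_rear [323.8 253.6] 0.4 [0.4204 0.0382 0.072 ]
lug_front [317.9 191.1] 0.44 [0.5692 0.0536 0.072 ]
tray_in [416.3 251.2] 0.72 [ 0.4323 -0.193   0.003 ]
screwdriver_grip [323.5 254.5] 0.62 [0.4213 0.0381 0.013 ]
screwdriver_grip [341.7 194.7] 0.21 [ 0.5715 -0.0065  0.013 ]
board_mid [256.9 179.9] 0.77 [0.6094 0.2096 0.003 ]
board_mid [317.8 189.8] 0.6 [0.5853 0.0538 0.003 ]
side [ 0.11205543 -0.43022091  0.8782927 ] [-140.85393866   -0.55230394  -42.22845271]
dial_axis [337.9 194.5] 0.61 [0.5927 0.0299 0.072 ]
lug_mid [319.5 192. ] 0.7 [0.5621 0.0529 0.084 ]
lug_mid [319.6 194.7] 0.65 [0.5574 0.0475 0.084 ]
output_top [332.8 247.7] 0.72 [ 0.4903 -0.0633  0.082 ]
jar_mid [390.9 238.3] 0.81 [ 0.5906 -0.1198  0.077 ]
unit [343.1 236. ] 0.91 [ 0.5656 -0.0185  0.    ]
lug_rear [323.1 199.4] 0.58 [0.5611 0.0407 0.072 ]
lug_front [285.4 167.4] 0.48 [0.5604 0.1604 0.072 ]
lug_front [320.7 193.1] 0.39 [0.5688 0.0564 0.072 ]
tray_in [359.3 338.9] 0.7 [ 0.4282 -0.2034  0.003 ]
screwdriver_grip [271.4 255.1] 0.69 [0.4186 0.0382 0.013 ]
board_mid [284.7 165.7] 0.97 [0.601  0.2162 0.003 ]
1.2
```

View pics/top0.png

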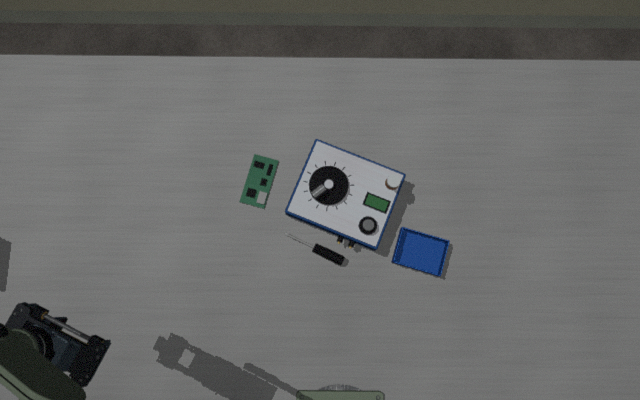

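View pics/side0.png

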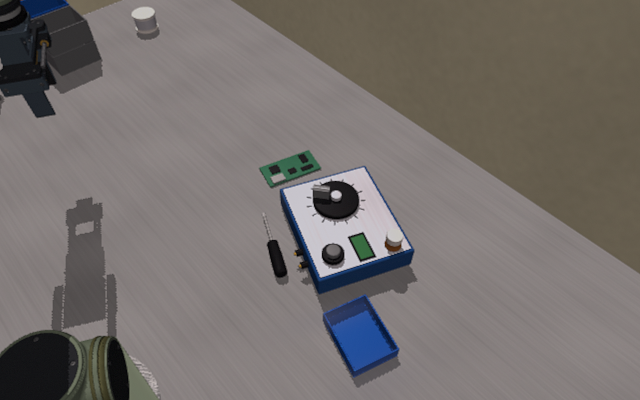

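The lug points towards the robot and slightly left in the top view, at about (319,190). The disc is centred near (329,186), the button at (368,226) and the jar at (391,183). I'll zoom in and fit the unit's pose.

```bash
python3 - <<'E'
from h import *
a=cv2.imread("pics/top0.png")[130:260,270:430];cv2.imwrite("pics/zt.png",cv2.resize(a,None,fx=4.6,fy=4.6,interpolation=cv2.INTER_CUBIC))
a=cv2.imread("pics/side0.png")[160:300,270:420];cv2.imwrite("pics/zs.png",cv2.resize(a,None,fx=4.2,fy=4.2,interpolation=cv2.INTER_CUBIC))
E
```

```text
(no output)
```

View pics/zt.png

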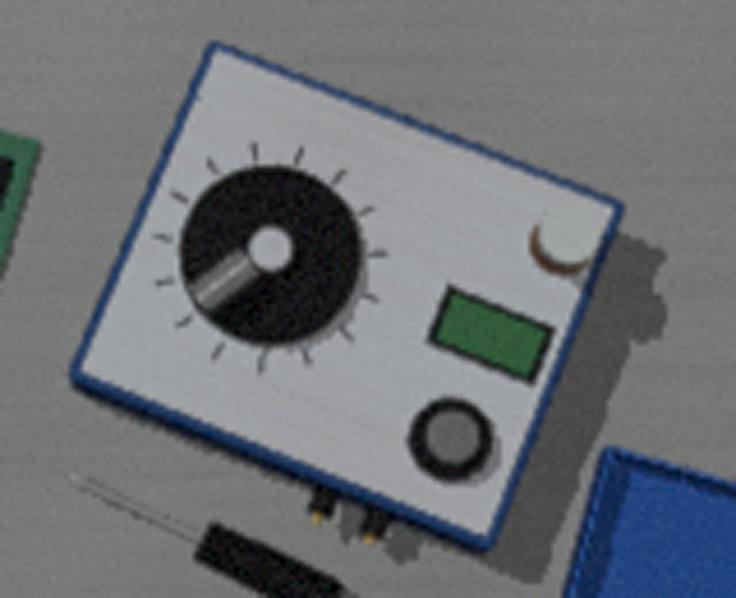

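View pics/zs.png

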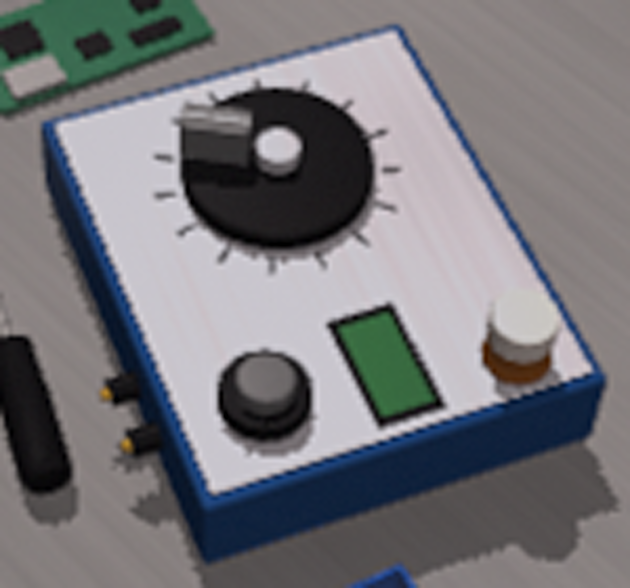

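```bash
cat > fit.py <<'E'
from h import *
from scipy.optimize import least_squares
U=lambda p,q:(lambda c,s:np.array([p[0]+c*q[0]-s*q[1],p[1]+s*q[0]+c*q[1],q[2]]))(np.cos(p[2]),np.sin(p[2]))
def fit(obs):
    def r(p):return np.concatenate([proj(f,U(p,q))-xy for f,q,xy in obs])
    s=least_squares(r,[.57,-.015,-.35],loss='soft_l1');return s.x,r(s.x).reshape(-1,2)
E
python3 - <<'E'
from fit import *
Q=[(.1,.12,.06),(.1,-.12,.06),(-.1,-.12,.06),(-.1,.12,.06),(0,.045,.082),(-.055,-.078,.082)]
T=[(212,43),(623,204),(490,548),(73,378),(270,248),(452,436)]
S=[(400,27),(605,377),(207,497),(45,122),(279,143),(266,378)]
ft=arm.grab_frame("top");fs=arm.grab_frame("side")
z=lambda p,k,o:(np.array(p)+.5)/k-.5+np.array(o)
ot=[(ft,q,z(t,4.6,(270,130))) for q,t in zip(Q,T)];os=[(fs,q,z(t,4.2,(270,160))) for q,t in zip(Q,S)]
for o in(ot,os,ot+os):
    p,r=fit(o);print(p[:2].round(4),np.degrees(p[2]).round(2),r.round(1).tolist())
    a=p[2]+np.radians(150)
    c=U(p,(0,.045,.072));print('axis',c.round(4),'btn',U(p,(-.055,-.078,.082)).round(4),'lugdir',np.degrees(a).round(1))
print([proj(ft,c+np.array([np.cos(a)*.048,np.sin(a)*.048,.024])),proj(ft,c+np.array([np.cos(a)*.014,np.sin(a)*.014,.024]))])
print(arm.read_state()["clock"])
E
```

```text
[ 0.5687 -0.0128] -21.72 [[-0.5, -1.4], [1.1, -0.4], [0.5, 1.0], [-1.9, -0.1], [-0.0, 0.3], [0.2, 0.2]]
axis [0.5853 0.029  0.072 ] btn [ 0.4887 -0.0649  0.082 ] lugdir 128.3
[ 0.5682 -0.0142] -21.72 [[0.3, -2.3], [1.7, 0.1], [-0.6, 3.0], [-1.6, -1.2], [0.0, 0.3], [0.1, -0.3]]
axis [0.5849 0.0276 0.072 ] btn [ 0.4883 -0.0663  0.082 ] lugdir 128.3
[ 0.5686 -0.0135] -21.75 [[-0.2, -1.4], [1.4, -0.3], [0.8, 1.1], [-1.7, -0.1], [0.3, 0.3], [0.4, 0.2], [0.2, -2.5], [1.6, -0.2], [-0.7, 2.7], [-1.6, -1.5], [-0.1, 0.1], [0.0, -0.6]]
axis [0.5852 0.0283 0.072 ] btn [ 0.4886 -0.0656  0.082 ] lugdir 128.3
[array([312.54812901, 194.94088113]), array([324.01276193, 186.23713535])]
1.3
```

>>> arm_command([
  [0, [-46, -31, 0], [0, 0, 0]],
  [0, [-46, -31, 0], [0, 0, 0]],
  [0, [-46, -31, 0], [0, 0, 0]],
  [0, [-46, -31, 0], [0, 0, 0]],
  [0, [-46, -31, 0], [0, 0, 0]],
  [0, [-46, -31, 0], [0, 0, 0]],
  [0, [-46, -31, 0], [0, 0, 0]],
  [0, [-46, -31, 0], [0, 0, 0]],
  [0, [-46, -31, 0], [0, 0, 1.5]],
  [0, [-46, -31, 0], [0, 0, 1.5]],
  [0, [0, 0, 0], [0, 0, 1.4]],
  [0, [0, 0, 0], [0, 0, 0]],
], grip_force=10)

```text
clock: 2.8
position: [0.5214, 0.0389, 0.2218]
eef_rot: [-180.0, -0.0, 128.4]
contact_force: [0.2, -0.0, 0.1]
grip_width: 0.0004
```

```bash
cat > rel.py <<'E'
from h import *
AX=np.array([.5852,.0283,.072])
def rel(lug=128.3):
    s=arm.read_state();R=RR(s["eef_rot"]);p=s["position"]
    d=p-AX;a=np.radians(lug);o=np.array([np.cos(a),np.sin(a)]);t=np.array([np.sin(a),-np.cos(a)])
    print("t",round(s["clock"],2),"pos",p.round(4),"rot",s["eef_rot"].round(1),"F",s["contact_force"].round(2),"grip",round(s["grip_width"],4),"q",s["qpos"].round(0))
    print("radial mm",(d[:2]@o*1e3).round(1),"tangential(cw)",(d[:2]@t*1e3).round(1),"tip z",(p[2]-.008).round(4), "axis in tool mm",(R.T@(-d)*1e3).round(1),"Ftool",(R.T@s["contact_force"]).round(2))
E
python3 -c "
from rel import *
rel()"
```

```text
t 2.8 pos [0.5214 0.0389 0.2218] rot [-180.    -0.   128.4] F [ 0.23 -0.05  0.13] grip 0.0004 q [  3.  14.  96.   0.  70. -35.]
radial mm 47.9 tangential(cw) -43.5 tip z 0.2138 axis in tool mm [-48.   43.4 149.8] Ftool [-0.18  0.15 -0.13]
```

>>> arm_command([
  [0, [0, 2, 35], [0, 0, 0]],
  [0, [0, 2, 35], [0, 0, 0]],
  [0, [0, 2, 30], [0, 0, 0]],
  [0, [0, 0, 20], [0, 0, 0]],
  [0, [0, 0, 9], [0, 0, 0]],
  [0, [0, 0, 0], [0, 0, 0]],
  [0, [0, 0, 0], [0, 0, 0]],
])

```text
clock: 3.68
position: [0.5267, 0.0435, 0.0939]
eef_rot: [179.9, 0.1, 128.4]
contact_force: [-0.2, -0.0, -0.3]
grip_width: 0.0008
```

```bash
python3 -c "
from rel import *
rel()
for c in ('top','side'):
    f=arm.grab_frame(c);a=f['color'][130:260,250:430] if c=='top' else f['color'][130:280,240:420]
    cv2.imwrite(f'pics/{c}1.png',cv2.resize(a,None,fx=4,fy=4,interpolation=cv2.INTER_CUBIC))
"
```

```text
t 3.67 pos [0.5267 0.0435 0.0939] rot [1.799e+02 1.000e-01 1.284e+02] F [-0.25 -0.03 -0.28] grip 0.0008 q [  3.  21. 106.   0.  53. -35.]
radial mm 48.2 tangential(cw) -36.5 tip z 0.0859 axis in tool mm [-48.3  36.4  22. ] Ftool [ 0.13 -0.22  0.28]
```

View pics/top1.png

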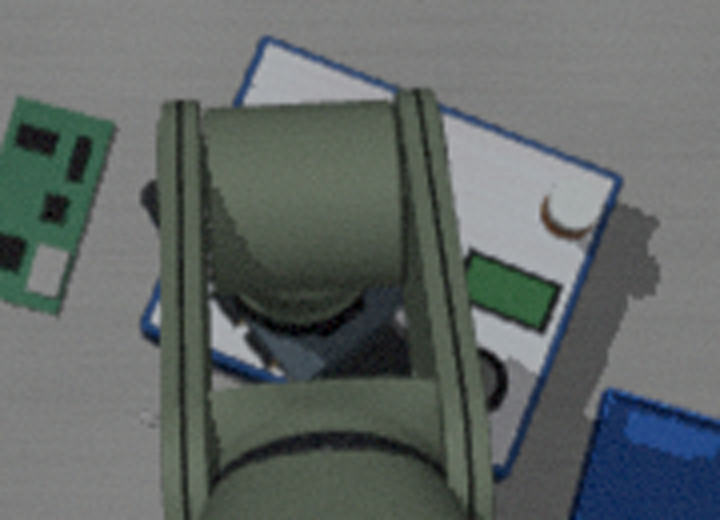

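View pics/side1.png

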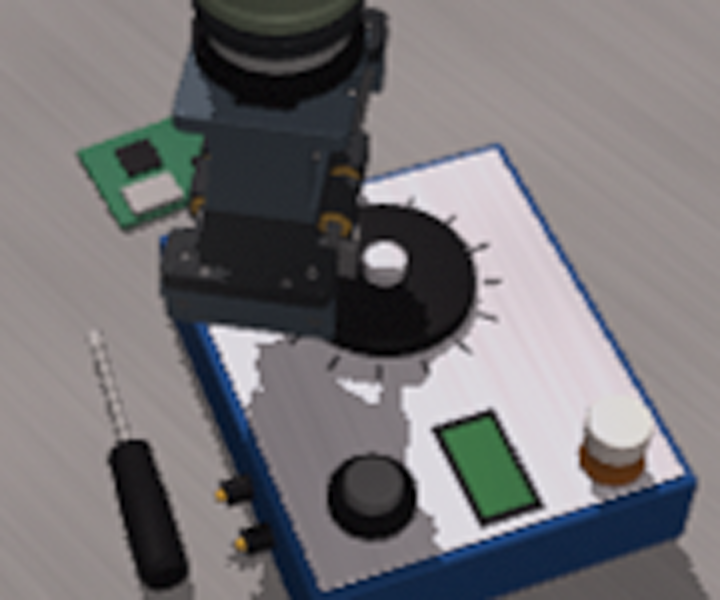

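The top view is hidden by the wrist. The side view shows the fingers behind the lug at about (270,290), with the dial still at its start. I'll approach and watch the force.

>>> arm_command([
  [0, [0, 3, 2], [0, 0, 0]],
  [0, [0, 3, 0], [0, 0, 0]],
  [0, [0, 3, 0], [0, 0, 0]],
  [0, [0, 2, 0], [0, 0, 0]],
  [0, [0, 0, 0], [0, 0, 0]],
])

```text
clock: 4.4
position: [0.5348, 0.0502, 0.0909]
eef_rot: [180.0, 0.0, 128.4]
contact_force: [0.3, -0.1, -0.2]
grip_width: 0.0004
```

```bash
python3 -c "
from rel import *
rel()"
```

```text
t 4.4 pos [0.5348 0.0502 0.0909] rot [180.    0.  128.4] F [ 0.32 -0.07 -0.23] grip 0.0004 q [  4.  22. 105.   0.  53. -34.]
radial mm 48.4 tangential(cw) -26.0 tip z 0.0829 axis in tool mm [-48.5  25.9  18.9] Ftool [-0.25  0.2   0.23]
```

>>> arm_command([
  [0, [0, 1.5, 0], [0, 0, 0]],
  [0, [0, 1.5, 0], [0, 0, 0]],
  [0, [0, 0, 0], [0, 0, 0]],
])

```text
clock: 4.78
position: [0.5371, 0.052, 0.091]
eef_rot: [180.0, 0.0, 128.3]
contact_force: [0.1, -0.2, 0.6]
grip_width: 0.0005
```

>>> arm_command([
  [0, [0, 1, 0], [0, 0, 0]],
  [0, [0, 0, 0], [0, 0, 0]],
])

```text
clock: 5.03
position: [0.5378, 0.0526, 0.091]
eef_rot: [180.0, -0.0, 128.3]
contact_force: [-0.2, 0.6, 0.1]
grip_width: 0.0006
```

>>> arm_command([
  [0, [0, 1, 0], [0, 0, 0]],
  [0, [0, 0, 0], [0, 0, 0]],
])

```text
clock: 5.28
position: [0.5386, 0.0532, 0.0909]
eef_rot: [180.0, -0.0, 128.3]
contact_force: [-0.0, 0.3, 1.1]
grip_width: 0.0005
```

>>> arm_command([
  [0, [0, 1, 0], [0, 0, 0]],
  [0, [0, 0, 0], [0, 0, 0]],
])

```text
clock: 5.52
position: [0.5394, 0.0539, 0.091]
eef_rot: [180.0, 0.0, 128.3]
contact_force: [-0.1, -0.4, 0.3]
grip_width: 0.0007
```

```bash
python3 -c "
from rel import *
rel()"
```

```text
t 5.53 pos [0.5394 0.0539 0.091 ] rot [180.    0.  128.3] F [-0.11 -0.4   0.26] grip 0.0007 q [  4.  22. 105.   0.  53. -34.]
radial mm 48.4 tangential(cw) -20.1 tip z 0.083 axis in tool mm [-48.4  20.   19. ] Ftool [-0.24 -0.34 -0.26]
```

>>> arm_command([
  [0, [0, 1.5, 0], [0, 0, 0]],
  [0, [0, 0, 0], [0, 0, 0]],
])

```text
clock: 5.78
position: [0.5406, 0.0549, 0.091]
eef_rot: [180.0, -0.0, 128.3]
contact_force: [0.3, 0.1, 0.7]
grip_width: 0.0007
```

>>> arm_command([
  [0, [0, 1.5, 0], [0, 0, 0]],
  [0, [0, 0, 0], [0, 0, 0]],
])

```text
clock: 6.02
position: [0.5418, 0.0558, 0.0909]
eef_rot: [180.0, -0.0, 128.4]
contact_force: [0.4, -0.3, -0.6]
grip_width: 0.0005
```

>>> arm_command([
  [0, [0, 1.5, 0], [0, 0, 0]],
  [0, [0, 0, 0], [0, 0, 0]],
])

```text
clock: 6.28
position: [0.5428, 0.0567, 0.0909]
eef_rot: [-180.0, -0.0, 128.3]
contact_force: [-0.2, 0.4, 0.2]
grip_width: 0.0005
```

```bash
python3 -c "
from rel import *
rel()
f=arm.grab_frame('side');a=f['color'][130:280,240:420]
cv2.imwrite(f'pics/side2.png',cv2.resize(a,None,fx=4,fy=4,interpolation=cv2.INTER_CUBIC))
"
```

```text
t 6.28 pos [0.5428 0.0567 0.0909] rot [-180.    -0.   128.3] F [-0.21  0.43  0.23] grip 0.0005 q [  5.  22. 104.   0.  53. -34.]
radial mm 48.5 tangential(cw) -15.7 tip z 0.0829 axis in tool mm [-48.6  15.6  18.9] Ftool [ 0.47  0.1  -0.23]
```

View pics/side2.png

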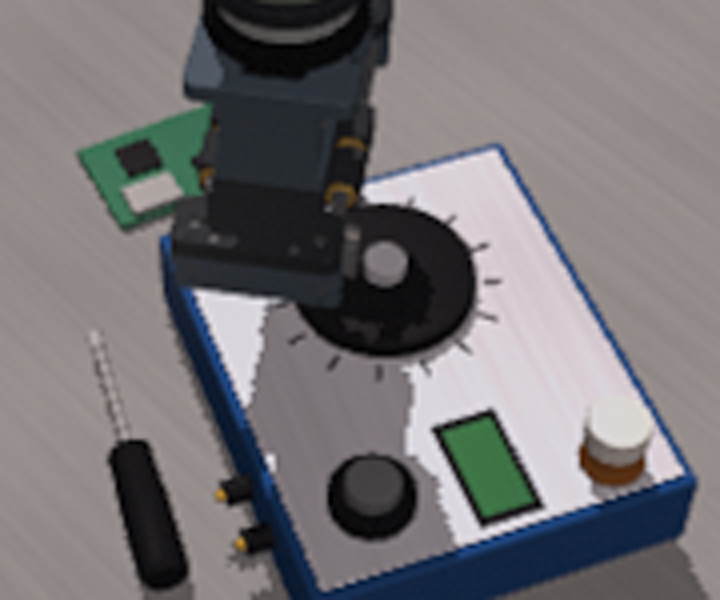

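```bash
python3 -c "
from rel import *
f=arm.grab_frame('side');s=arm.read_state();R=RR(s['eef_rot']);p=s['position']
for q in [(0,0,8),(0,0,-71),(16,8,8),(-16,8,8),(16,-8,8),(-16,-8,8)]: 
    print(q,((proj(f,p+R@np.array(q)/1e3)-[240,130])*4).round(0))
a=np.radians(128.3);o=np.array([np.cos(a),np.sin(a),0]);t=np.array([np.sin(a),-np.cos(a),0])
for r in(.014,.048):
  for y in(-.008,.008):print('lugtop',r,y,((proj(f,AX+o*r+t*y+[0,0,.024])-[240,130])*4).round(0))
cv2.imwrite('pics/full2.png',f['color'])
b=f['color'][130:230,270:350];b=cv2.convertScaleAbs(b,alpha=2,beta=20);cv2.imwrite('pics/z2.png',cv2.resize(b,None,fx=6,fy=6,interpolation=cv2.INTER_CUBIC))
"
```

```text
(0, 0, 8) [285. 265.]
(0, 0, -71) [285. 160.]
(16, 8, 8) [257. 248.]
(-16, 8, 8) [319. 257.]
(16, -8, 8) [251. 272.]
(-16, -8, 8) [313. 281.]
lugtop 0.014 -0.008 [355. 246.]
lugtop 0.014 0.008 [360. 222.]
lugtop 0.048 -0.008 [289. 237.]
lugtop 0.048 0.008 [294. 213.]
```

View pics/z2.png

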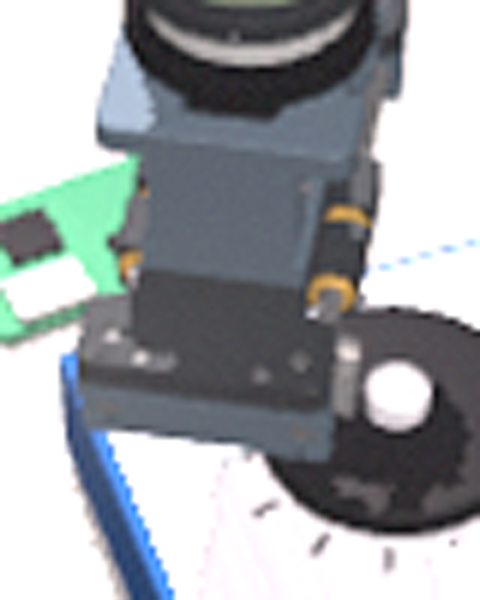

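The side view shows the lug's inner end at z2 (347,375), still at its start. The gripper body hides the fingertips, which project to (247,397). No contact yet, so I'll continue.

>>> arm_command([
  [0, [0, 1.2, 0], [0, 0, 0]],
  [0, [0, 0, 0], [0, 0, 0]],
])

```text
clock: 6.62
position: [0.5434, 0.0573, 0.0909]
eef_rot: [-180.0, -0.0, 128.3]
contact_force: [-2.4, -0.8, 1.4]
grip_width: 0.0007
```

>>> arm_command([
  [0, [0, 1.2, 0], [0, 0, 0]],
  [0, [0, 0, 0], [0, 0, 0]],
])

```text
clock: 6.88
position: [0.5441, 0.058, 0.0908]
eef_rot: [-179.9, -0.0, 128.3]
contact_force: [-2.9, -1.0, 2.2]
grip_width: 0.0001
```

```bash
python3 -c "
from rel import *
rel()
"
```

```text
t 6.88 pos [0.5441 0.058  0.0908] rot [-179.9   -0.   128.3] F [-2.9  -0.98  2.22] grip 0.0001 q [  5.  23. 104.  -0.  54. -33.]
radial mm 48.8 tangential(cw) -13.9 tip z 0.0828 axis in tool mm [-48.8  13.8  18.7] Ftool [ 1.03 -2.88 -2.21]
```

Contact is at tangential -15 mm. Now push along an arc round the dial axis, turning the tool with it.

>>> arm_command([
  [0, [0.65, 2.57, 0], [0, 0, 0.5]],
  [0, [0.65, 2.57, 0], [0, 0, 0.5]],
  [0, [0.65, 2.57, 0], [0, 0, 0.5]],
  [0, [0.65, 2.57, 0], [0, 0, 0.5]],
  [0, [0.65, 2.57, 0], [0, 0, 0.5]],
  [0, [0.65, 2.57, 0], [0, 0, 0.5]],
  [0, [0, 0, 0], [0, 0, 0]],
])

```text
clock: 7.75
position: [0.5566, 0.0695, 0.091]
eef_rot: [179.9, 0.0, 110.4]
contact_force: [-0.6, -0.2, 0.8]
grip_width: 0.0006
```

```bash
python3 -c "
from rel import *
rel()
f=arm.grab_frame('side')
b=f['color'][130:280,240:420];b=cv2.convertScaleAbs(b,alpha=1.5,beta=20);cv2.imwrite('pics/z3.png',cv2.resize(b,None,fx=4,fy=4,interpolation=cv2.INTER_CUBIC))
"
```

```text
t 7.75 pos [0.5566 0.0695 0.091 ] rot [179.9   0.  110.4] F [-0.59 -0.17  0.79] grip 0.0006 q [  6.  24. 102.   0.  54. -14.]
radial mm 50.0 tangential(cw) 3.0 tip z 0.083 axis in tool mm [-48.5  12.5  19.1] Ftool [ 0.05 -0.61 -0.79]
```

View pics/z3.png

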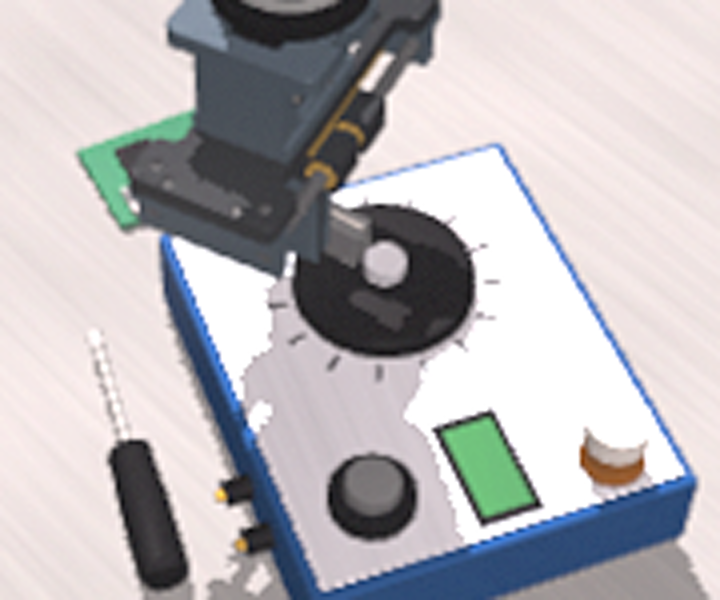

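The lug has turned to the first click and is now visible at (345,235), next to the finger. Continue to the second click.

>>> arm_command([
  [0, [0.6, 2.56, 0], [0, 0, 0.5]],
  [0, [0.6, 2.56, 0], [0, 0, 0.5]],
  [0, [0.6, 2.56, 0], [0, 0, 0.5]],
  [0, [0.6, 2.56, 0], [0, 0, 0.5]],
  [0, [0.6, 2.56, 0], [0, 0, 0.5]],
  [0, [0.6, 2.56, 0], [0, 0, 0.5]],
  [0, [0.6, 2.56, 0], [0, 0, 0.5]],
  [0, [0.6, 2.56, 0], [0, 0, 0.5]],
  [0, [0, 0, 0], [0, 0, 0]],
])

```text
clock: 8.93
position: [0.5751, 0.0776, 0.0909]
eef_rot: [-180.0, -0.0, 86.4]
contact_force: [-1.5, -0.1, 0.8]
grip_width: 0.0005
```

```bash
cat > look.py <<'E'
from rel import *
import sys
rel()
f=arm.grab_frame('side')
# overlay predicted lug outline for given click count
n=float(sys.argv[2]);a=np.radians(128.3-24*n);o=np.array([np.cos(a),np.sin(a),0]);t=np.array([np.sin(a),-np.cos(a),0])
P=np.array([proj(f,AX+o*r+t*y+[0,0,.024]) for r,y in((.014,-.008),(.048,-.008),(.048,.008),(.014,.008))])
b=f['color'][130:280,240:420];b=cv2.convertScaleAbs(b,alpha=1.5,beta=20);b=cv2.resize(b,None,fx=4,fy=4,interpolation=cv2.INTER_CUBIC)
cv2.polylines(b,[((P-[240,130]+.5)*4).astype(np.int32)],True,(0,0,255),1);cv2.imwrite(sys.argv[1],b)
E
python3 look.py pics/z4.png 2
```

```text
t 8.93 pos [0.5751 0.0776 0.0909] rot [-180.    -0.    86.4] F [-1.5  -0.12  0.76] grip 0.0005 q [ 7. 25. 99.  0. 55. 10.]
radial mm 44.9 tangential(cw) 22.7 tip z 0.0829 axis in tool mm [-48.6  13.1  18.9] Ftool [-0.22 -1.49 -0.76]
```

View pics/z4.png

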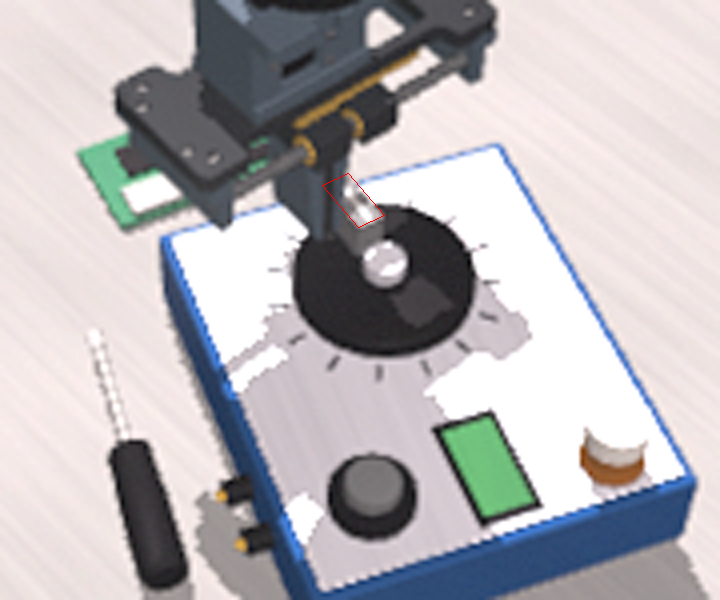

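The lug matches the outline predicted for two clicks, at about (355,200). On to the third.

>>> arm_command([
  [0, [0.6, 2.56, 0], [0, 0, 0.5]],
  [0, [0.6, 2.56, 0], [0, 0, 0.5]],
  [0, [0.6, 2.56, 0], [0, 0, 0.5]],
  [0, [0.6, 2.56, 0], [0, 0, 0.5]],
  [0, [0.6, 2.56, 0], [0, 0, 0.5]],
  [0, [0.6, 2.56, 0], [0, 0, 0.5]],
  [0, [0.6, 2.56, 0], [0, 0, 0.5]],
  [0, [0.6, 2.56, 0], [0, 0, 0.5]],
  [0, [0, 0, 0], [0, 0, 0]],
])

```text
clock: 10.1
position: [0.5957, 0.0775, 0.0909]
eef_rot: [-179.9, -0.0, 62.4]
contact_force: [-2.3, 1.4, 0.4]
grip_width: 0.0006
```

```bash
python3 look.py pics/z5.png 3
```

```text
t 10.1 pos [0.5957 0.0775 0.0909] rot [-179.9   -0.    62.4] F [-2.33  1.36  0.37] grip 0.0006 q [ 6. 27. 97.  0. 57. 34.]
radial mm 32.1 tangential(cw) 38.7 tip z 0.0829 axis in tool mm [-48.4  13.5  18.9] Ftool [ 0.13 -2.69 -0.36]
```

View pics/z5.png

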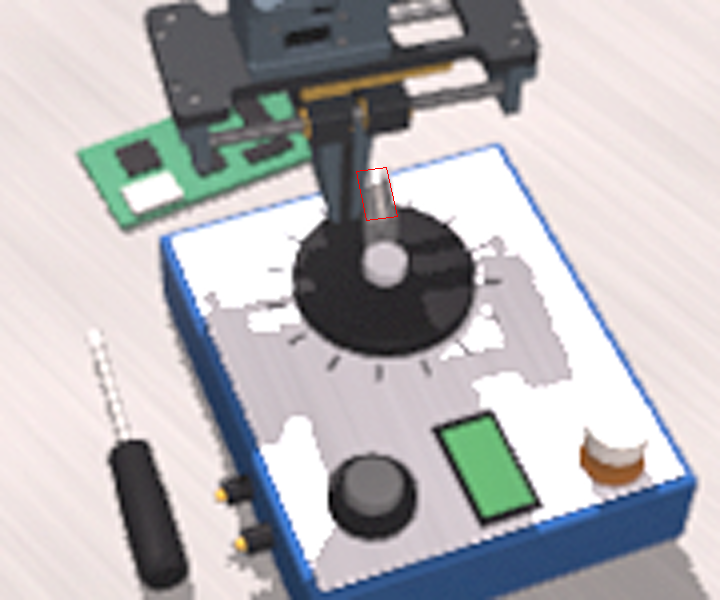

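Three clicks, matching the outline at (377,195). The fourth gets 6 rows, which is past half-way but short of 96°.

>>> arm_command([
  [0, [0.6, 2.56, 0], [0, 0, 0.5]],
  [0, [0.6, 2.56, 0], [0, 0, 0.5]],
  [0, [0.6, 2.56, 0], [0, 0, 0.5]],
  [0, [0.6, 2.56, 0], [0, 0, 0.5]],
  [0, [0.6, 2.56, 0], [0, 0, 0.5]],
  [0, [0.6, 2.56, 0], [0, 0, 0.5]],
  [0, [0, 0, 0], [0, 0, 0]],
  [0, [0, 0, 0], [0, 0, 0]],
])

```text
clock: 11.15
position: [0.6109, 0.0713, 0.091]
eef_rot: [180.0, -0.0, 44.4]
contact_force: [0.0, -0.1, 0.9]
grip_width: 0.0006
```

```bash
python3 look.py pics/z6.png 4
```

```text
t 11.15 pos [0.6109 0.0713 0.091 ] rot [180.   -0.   44.4] F [ 0.05 -0.08  0.93] grip 0.0006 q [ 6. 28. 95. -0. 58. 51.]
radial mm 17.8 tangential(cw) 46.8 tip z 0.083 axis in tool mm [-48.4  12.7  19. ] Ftool [-0.02  0.09 -0.93]
```

View pics/z6.png

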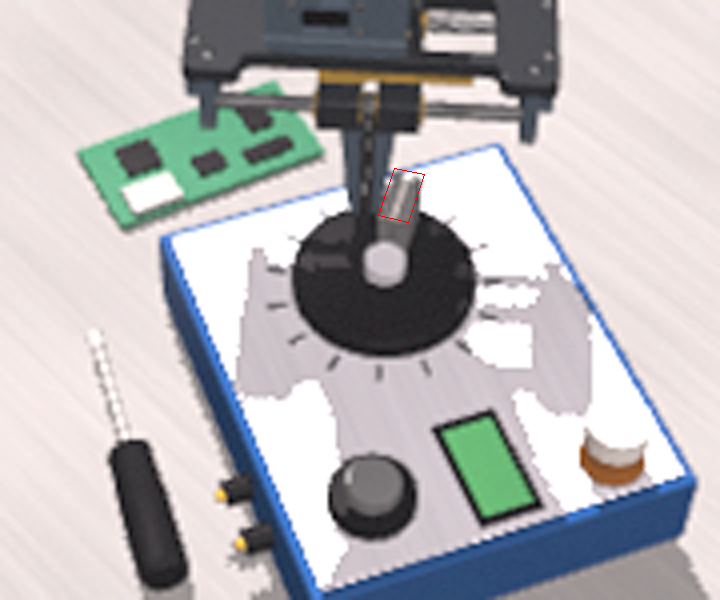

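The dial snapped to the fourth rest: the lug lies on the predicted outline at (400,195) and the force is zero. Back off, rise and go over the button.

>>> arm_command([
  [0, [0, -5, 0], [0, 0, 0]],
  [0, [0, -5, 0], [0, 0, 0]],
  [0, [0, 0, -30], [0, 0, 0]],
  [0, [0, 0, -40], [0, 0, 0]],
  [0, [0, 0, -20], [0, 0, 0]],
  [0, [-46, 5.5, 0], [0, 0, 0]],
  [0, [-46, 5.5, 0], [0, 0, 0]],
  [0, [-46, 5.5, 0], [0, 0, 0]],
  [0, [-45, 5.5, 0], [0, 0, 0]],
  [0, [0, 0, 0], [0, 0, 0]],
  [0, [0, 0, 0], [0, 0, 0]],
])

```text
clock: 12.58
position: [0.4885, -0.0649, 0.1812]
eef_rot: [180.0, -0.1, 44.3]
contact_force: [0.1, 0.5, 0.6]
grip_width: 0.0005
```

```bash
cat > look2.py <<'E'
from rel import *
import sys
s=arm.read_state();R=RR(s['eef_rot']);p=s['position'];B=np.array([.4886,-.0656,.082])
print(s['clock'],p.round(4),s['eef_rot'].round(1),'F',s['contact_force'].round(2),'to button in tool mm',(R.T@(B-p)*1e3).round(1))
for c in('top','side'):
    f=arm.grab_frame(c);a=np.radians(128.3-96);o=np.array([np.cos(a),np.sin(a),0]);t=np.array([np.sin(a),-np.cos(a),0])
    P=np.array([proj(f,AX+o*r+t*y+[0,0,.024]) for r,y in((.014,-.008),(.048,-.008),(.048,.008),(.014,.008))])
    x0,y0=(250,130) if c=='top' else (240,130)
    b=f['color'][y0:y0+150,x0:x0+180];b=cv2.convertScaleAbs(b,alpha=1.4,beta=10);b=cv2.resize(b,None,fx=4,fy=4,interpolation=cv2.INTER_CUBIC)
    cv2.polylines(b,[((P-[x0,y0]+.5)*4).astype(np.int32)],True,(0,0,255),1)
    t=((proj(f,p+R@[0,0,.008])-[x0,y0]+.5)*4).astype(int);cv2.circle(b,tuple(int(v) for v in t),4,(255,0,255),1)
    cv2.imwrite(f'pics/{c}_{sys.argv[1]}.png',b)
E
python3 look2.py a
```

```text
12.575 [ 0.4885 -0.0649  0.1812] [ 1.80e+02 -1.00e-01  4.43e+01] F [0.15 0.51 0.63] to button in tool mm [-0.6  0.5 99.2]
```

View pics/side_a.png

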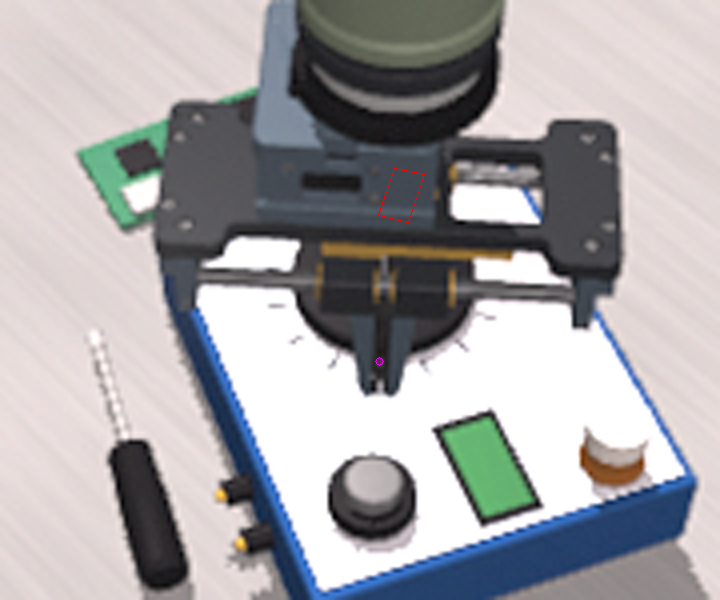

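View pics/top_a.png

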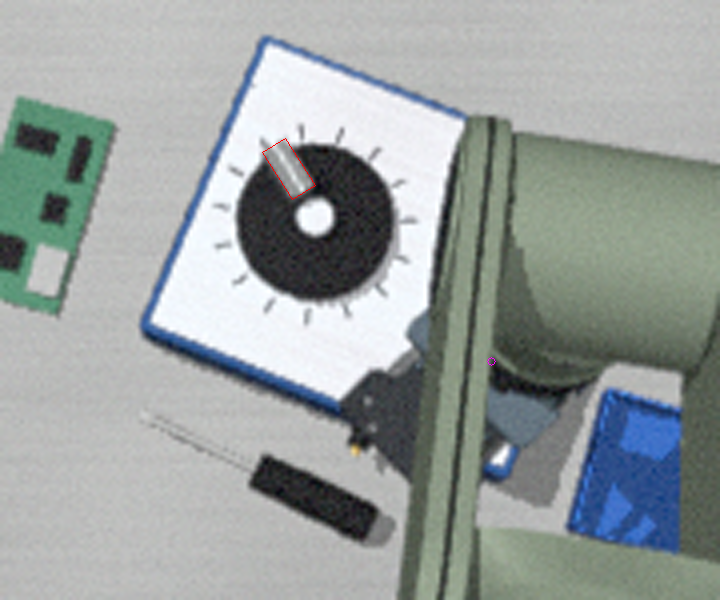

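The top view confirms four clicks, with the lug inside the outline at (288,168). The fingers are above the button. Descend.

>>> arm_command([
  [0, [0, 0, 30], [0, 0, 0]],
  [0, [0, 0, 30], [0, 0, 0]],
  [0, [0, 0, 17], [0, 0, 0]],
  [0, [0, 0, 8], [0, 0, 0]],
  [0, [0, 0, 0], [0, 0, 0]],
  [0, [0, 0, 0], [0, 0, 0]],
])

```text
clock: 13.42
position: [0.4889, -0.0651, 0.0966]
eef_rot: [179.9, -0.1, 44.4]
contact_force: [-0.0, -0.1, 0.6]
grip_width: 0.0005
```

```bash
python3 look2.py b
```

```text
13.425 [ 0.4889 -0.0651  0.0966] [ 1.799e+02 -1.000e-01  4.440e+01] F [-0.02 -0.08  0.59] to button in tool mm [-0.6  0.1 14.6]
```

View pics/side_b.png

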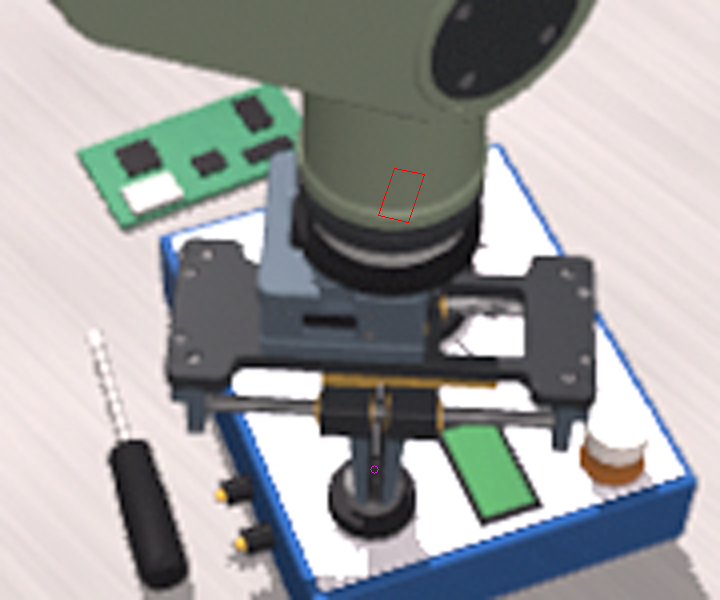

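The tips are centred over the cap at (372,480). Pressing in small steps.

>>> arm_command([
  [0, [0, 0, 4], [0, 0, 0]],
  [0, [0, 0, 3], [0, 0, 0]],
  [0, [0, 0, 2], [0, 0, 0]],
  [0, [0, 0, 0], [0, 0, 0]],
])

```text
clock: 14.02
position: [0.4882, -0.0653, 0.0871]
eef_rot: [180.0, -0.0, 44.3]
contact_force: [-0.2, 0.0, 2.2]
grip_width: 0.0006
```

>>> arm_command([
  [0, [0, 0, 2], [0, 0, 0]],
  [0, [0, 0, 0], [0, 0, 0]],
])

```text
clock: 14.28
position: [0.4882, -0.0653, 0.085]
eef_rot: [180.0, -0.0, 44.3]
contact_force: [-1.1, -0.5, 3.6]
grip_width: 0.0003
```

>>> arm_command([
  [0, [0, 0, 1.5], [0, 0, 0]],
  [0, [0, 0, 0], [0, 0, 0]],
])

```text
clock: 14.52
position: [0.4883, -0.0653, 0.0842]
eef_rot: [180.0, -0.0, 44.3]
contact_force: [-2.8, -1.2, 9.9]
grip_width: 0.0004
```

The force jumped to 9.9 N with the tip at 76 mm, so the button is on its stop. Release and rise.

>>> arm_command([
  [0, [0, 0, 0], [0, 0, 0]],
  [0, [0, 0, -5], [0, 0, 0]],
  [0, [0, 0, -15], [0, 0, 0]],
  [0, [0, 0, -40], [0, 0, 0]],
  [0, [0, 0, -50], [0, 0, 0]],
  [0, [-50, 0, 0], [0, 0, 0]],
  [0, [-50, 0, 0], [0, 0, 0]],
  [0, [-20, 0, 0], [0, 0, 0]],
  [0, [0, 0, 0], [0, 0, 0]],
  [0, [0, 0, 0], [0, 0, 0]],
])

```text
clock: 15.78
position: [0.4029, -0.1488, 0.1937]
eef_rot: [180.0, -0.0, 44.3]
contact_force: [-1.6, 0.3, 0.0]
grip_width: 0.0008
```

```bash
python3 look2.py c
```

```text
15.775 [ 0.4029 -0.1488  0.1937] [180.   -0.   44.3] F [-1.55  0.25  0.03] to button in tool mm [119.4   0.4 111.8]
```

View pics/side_c.png

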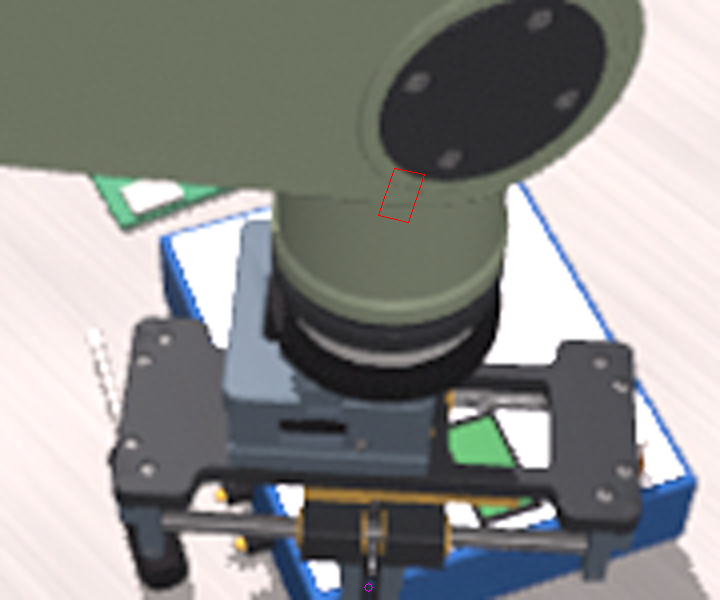

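View pics/top_c.png

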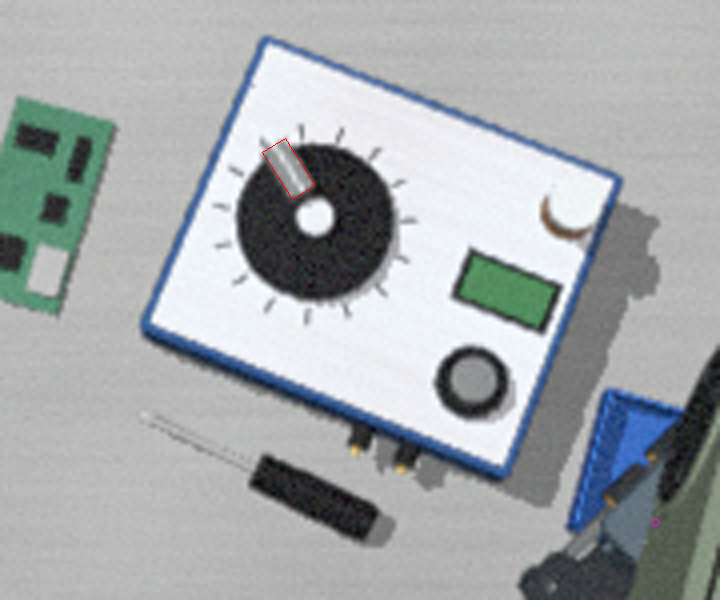

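The top view shows the lug on the fourth rest, the button up at (473,380), and the unit corner at the same pixel as before, about (316,140). The other things are undisturbed. Handing in.

```bash
python3 -c "
from h import *
a=cv2.imread('pics/top0.png');f=arm.grab_frame('top')['color']
m=(cv2.absdiff(a,f).max(2)>45);ys,xs=np.nonzero(m[130:270,235:400]);print(len(xs),(xs.min()+235,xs.max()+235,ys.min()+130,ys.max()+130) if len(xs) else '')
print(arm.read_state()['contact_force'].round(2));print(arm.hand_in())"
```

```text
207 (np.int64(311), np.int64(399), np.int64(165), np.int64(269))
[-0.54 -0.25 -0.75]
the job is handed in; nothing more can be done
None
```

I turned the dial four clicks clockwise, then pressed the output button fully down and let it spring back. The job was handed in at about 16 s of the 48 s limit.

- **Dial:** I pushed only the lug's rear face with the closed fingers, moving along an arc round the dial axis. I looked after each click. After the fourth, both camera views showed the lug on the outline predicted for 96°. The last top view still showed it there.
- **Button:** I pressed only after the top view had confirmed the fourth click. The force rose from 3.6 to 9.9 N within 0.8 mm, with the fingertip at 76 mm, which is the button's lower stop. After release, the top view showed the cap as at the start. I did not measure its height again.
- **Surroundings:** In the last top view the unit's corner was at the same pixel as at the start, and the jar, screwdriver and board looked unmoved. The arm partly hid the tray in the final pictures. The robot stood clear of everything.

**Checks that disagreed or were weak:**
- First contact with the lug came about 6 mm later than I expected from the finger sizes, because the fingertips are thinner than the finger backs. I found it by force instead.
- In the button press, the sideways force reached about 3 N, under the unit's 6 N sliding limit.
- A before-and-after comparison of the top view found 207 changed pixels. I did not trace them one by one; the area takes in the moved lug and, at its edge, the arm.

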